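Fetch the grater from the back of the crowded hook

TASK

Move the steel skimmer with the black loop and the blue turner off the full hook and hang both on the spare hook beside it, then take the orange grater that hung behind them, lay it flat on the dark draining mat and let go of it. Then take it again by its middle and seat it flat on the green catch box, fully down between the end lips and corner stops, with everything let go. Do not drop any of the three, and leave the blue bowl where it stands.

Things in the scene. Friction and masses are not known exactly. Their poses are not given: they have to be found in the camera images.
- full_hook: Crowded hook: level steel rod, 10 mm diameter, 240 mm up, on a fixed rail over the sink. Origin on the rod's centre line at the rail; the rod runs 138 mm along its -x axis (to the robot), ending in a red 16 mm ball centred on the rod; z up. Grater hangs 50 mm from the rail, skimmer and turner 84 and 118 mm, in either order. Nothing behind the rail rises over 20 mm above the rod. Fixed.
- spare_hook: Empty hook on the same rail, the same as the full hook (same frame, parallel, 150 mm to its left or right). Has room for two tools 35 to 45 mm apart. Fixed.
- skimmer_loop (a point): Skimmer: black loop 12 mm thick, round steel head 92 mm wide down to 164 mm below this point. Hung, the point lies 10 mm below the rod's centre line, mid loop. Loop (alike on all three tools): 44 mm wide outside (y), straight sides from 13 mm above to 32 mm below the point, top 24 mm above it. z up the tool, x through its thickness, along the rod when hung. 0.14 kg.
- turner_loop (a point): Blue slotted turner, loop and axes as the skimmer's; blade 72 mm wide, down to 162 mm below this point. 0.12 kg. All loops: opening 28 mm wide, from 15 mm above to 24 mm below this point, with a roof-shaped top that centres on the rod. To pass the hook's ball, lift a tool 6 to 18 mm from where it hangs.
- grater_loop (a point): Loop of the orange grater, as the skimmer's but 16 mm thick; the grater's foot is 161 mm below this point. Its width is 44 mm at the loop. 0.2 kg, give or take 30 percent.
- grater_mid (a point): Centre of the grater, 68.5 mm below its loop point. Flat and rigid, both faces alike: 16 mm thick (x), 54 mm wide (y; the 44 mm wide loop begins 37 mm above this point), 185 mm long (z, 92.5 mm each way; z points from foot to loop).
- mat: Dark ribbed draining mat fixed on the counter, 240 mm (x) by 150 mm (y), 4 mm thick, top at height 4 mm. Origin at the centre of its underside, z up.
- box_seat (a point): Centre of the seat of the fixed green catch box (212 mm in x, 80 mm in y), 60 mm up. The grater lies along its x, either way round, on a ledge at each end, centre 8 mm above this point. 8 mm high lips at the ends, 192 mm apart; 8 mm high corner stops, 62 mm apart in y, over 70 mm from the centre in x. Between them the side walls are 5 mm below the seat: room for fingers.
- bowl_in (a point): Blue bowl on the counter left of the robot's front, 110 mm across, 55 mm high; leave it alone. Point on its inner floor.

How it is judged:
On the way, in this order (a step that is already met when the one before it is completed fails the run):
1. skimmer and turner both hang on the spare hook, let go (x of skimmer_loop in the frame of spare_hook between -0.138 and -0.01 m and y of skimmer_loop in the frame of spare_hook between -0.015 and 0.015 m and z of skimmer_loop in the frame of spare_hook between -0.017 and -0.003 m and contact force between the fingers and skimmer below 0.1 N and linear speed of each of skimmer, turner below 0.05 m/s and x of turner_loop in the frame of spare_hook between -0.138 and -0.01 m and y of turner_loop in the frame of spare_hook between -0.015 and 0.015 m and z of turner_loop in the frame of spare_hook between -0.017 and -0.003 m and contact force between the fingers and turner below 0.1 N), for 0.2 s.
2. the grater lies flat on the mat, let go and still (x of grater_mid in the frame of mat between -0.12 and 0.12 m and y of grater_mid in the frame of mat between -0.075 and 0.075 m and z of grater_mid in the frame of mat below 0.025 m and angle between the x axis of grater_mid and the z axis of mat, either way round below 0.12 rad and contact force between the fingers and grater below 0.1 N and linear speed of grater below 0.03 m/s), for 0.2 s.
At the end, for the whole second after the job is handed in: Grater let go and still on the catch box: flat within 0.04 rad, along the box within 0.1 rad, centre within 10 mm of the seat centre sideways and 5.5 to 10.8 mm above it; skimmer and turner hang still, let go, on the spare hook between rail and ball (all of step 1 and horizontal distance between grater_mid and box_seat below 0.01 m and z of grater_mid in the frame of box_seat between 0.0055 and 0.0108 m and angle between the x axis of grater_mid and the z axis of box_seat, either way round below 0.04 rad and angle between the z axis of grater_mid and the x axis of box_seat, either way round below 0.1 rad and contact force between the fingers and grater below 0.1 N and linear speed of grater below 0.03 m/s); the robot touches nothing.
It fails at once if the skimmer or the turner is dropped (loop below 150 mm height) (height (world z) of any of skimmer_loop, turner_loop below 0.15 m).
It fails at once if the grater is dropped or thrown (faster than 1.3 m/s) (linear speed of grater above 1.3 m/s).
It fails at once if the bowl is disturbed (moved more than 40 mm) (distance of bowl_in from where it was at the start of the episode above 0.04 m).
It also fails if it takes over 69 s, if anything falls off the work surface, if the arm or the gripper's body presses on something with over 40 N, if the wrist force passes 120 N, or if a joint passes its speed limit or range.

ROBOT

A 7-joint arm with a two-finger parallel gripper is mounted at the origin on the work surface. World frame = base frame: x ahead of the robot, y to its left, z up, the work surface at z = 0. Lengths are in m, angles in rad, forces in N, time in s.
With the tool pointing down it reaches from about 0.425 to 0.8 m from the base axis. Payload 8.3 kg.
Tool frame: the origin (TCP) lies at the very end of the fingers, on their centre line; the grasp point (between the pads) lies 19 mm behind it (manip.tcp_to_grasp is the distance from the TCP to the grasp point, in m); z points along the fingers, y is the line along which they close (so a half turn about z gives the same grasp; the last joint's range is limited). The gripper opens to 85 mm and grips with 20 to 120 N. Pads are 22 mm wide; open, the fingers measure 114 mm over their backs; the gripper's body (76 mm by 85 mm) begins 54 mm behind the grasp point. The pads swing forward as they close: fully open they stand 13 mm farther back than shut.
Start: joints at [-1.251, 0.383, 0.016, 1.37, -0.006, 1.388, -0.046], TCP at [0.233, 0.58, 0.231] pointing down, gripper open.
Joint ranges: [-2.95, 2.95], [-0.25, 2.06], [-1.52, 1.56], [0.18, 2.33], [-1.44, 4.58], [0.02, 2.06], [-3.01, 3.01]. Speed limits (rad/s): [2.39, 2.39, 3.01, 3.01, 3.14, 3.14, 3.14].

INTERFACE

Orientations are given as a unit quaternion [x, y, z, w].
In Python, from rig import manip gives the robot as it stands.
- The arm moves only by the tool servo_tool, never from a script. Its argument "targets" is one flat list of numbers, 4 for each row, row after row: the shift along the world's x, y, z normalised to -1 to 1, where 1 is 0.25 m, then the turn about the world's z normalised to -1 to 1, where 1 is 360 degrees. A call has 1 to 10 rows; each row is the pose to reach, as a shift and turn from the pose commanded when the call began, turning the shorter way round; what a row does not reach only later rows make up. A row lasts 1/10 s, in which the tool goes at most 50 mm and 8.59 degrees, less where a joint would pass 70% of its speed; a pose out of reach is approached as far as the arm can. A call with a number of a shift or a turn outside -1 to 1 is refused whole. A call with a gripper value outside its range is refused whole. "hand" is the closure, from -1 (fully open) to 1 (shut), set as the call begins (left out, the last holds). The fingers move at their own pace and stop on an object; the grip force is fixed at half the most. Time passes only in rows, so rows that repeat a pose let the fingers close. It gives the time, the measured TCP pose, the force, the opening and the grip force at its end, in the units of the state.
- manip.get_obs(): the state, without advancing time (a new reading comes with each control period).
- manip.capture(name): name is "side" or "top" or "wrist"; returns (picture, depth): 480x640x3 uint8, red, green, blue; 480x640 float32, m along the optical axis (not along the pixel's ray), 0 where there is no reading.
- manip.get_calibration(name): a dict with "fx", "fy", "cx", "cy" (pixels), "dist" ([k1, k2, p1, p2, k3] as OpenCV has them; the pictures are not rectified), "rvec" (rotation vector, rad) and "tvec" (3), from world to camera coordinates, as OpenCV has them. Camera axes: x right, y down, z forward; pixel columns grow to the right and rows downward; lengths in m; the calibration is good to about 2 mm. A picture is of the moment at which its call begins: read the wrist's pose just before it. get_calibration takes no time and is no camera call; for the wrist camera it gives the pose at the moment of the call.
- manip.hand_in(): hands the job in; it is judged then, once.
The state is a dict: "time_s": time; "q": joint angles; "qd": joint speeds; "joint_torque": joint torques, N m; "eef_pos": TCP position; "orientation": TCP orientation; "ft_force": force on the tool from outside, world axes, zero at the start; "moment": the same for the moment, N m; "opening": finger opening in m; "grip_force": force on a finger pad.
Only numpy, scipy, OpenCV 4.12 (cv2) and the standard library are available. Lean on these libraries where they do the work, as an engineer would, in place of code of your own. Each camera call takes 0.05 s, during which the arm holds its last target. There are 200 camera calls.

## Working session

There is one attempt and no reset: what is moved stays moved. The work goes in short steps, Python scripts to look and compute and a tool call to move; the robot and the scene stay as the last step left them, time stands still between calls to the robot, and variables do not carry over. Pictures are saved under pics/ and viewed, at most 10 in all, crops included, and the job is handed in when it is done.

Besides the shell and the picture viewer there is one more tool, called after "Request:" as a command line: name --argument value ..., lists and objects as JSON in quotes. servo_tool: Moves the arm, as the interface text tells. Scaled input: -1 to 1 covers 0.25 m each way for a shift and 360 degrees each way for a turn. Its arguments: {"type":"object","properties":{"targets":{"type":"array"},"hand":{"type":"number"}},"required":["targets"]}

```bash
mkdir -p pics; ls; cat > h.py <<'E'
import numpy as np, cv2
from rig import manip
def cap(n,save=None):
    c=manip.get_calibration(n); im,d=manip.capture(n)
    if save: cv2.imwrite('pics/'+save,im[:,:,::-1])
    return im,d,c
def pts(c,uv,z):
    "world points from pixels and depth"
    K=np.array([[c['fx'],0,c['cx']],[0,c['fy'],c['cy']],[0,0,1]])
    n=cv2.undistortPoints(np.asarray(uv,float).reshape(-1,1,2),K,np.array(c['dist'])).reshape(-1,2)
    R=cv2.Rodrigues(np.array(c['rvec'],float))[0]
    p=np.c_[n,np.ones(len(n))]*np.asarray(z).reshape(-1,1)
    return (p-np.array(c['tvec']).reshape(1,3))@R
def cloud(n,save=None):
    im,d,c=cap(n,save); v,u=np.mgrid[:480,:640]
    P=pts(c,np.c_[u.ravel(),v.ravel()],d.ravel()).reshape(480,640,3)
    P[d==0]=np.nan
    return im,P,c
E
python3 - <<'E'
from h import *
o=manip.get_obs(); print({k:np.round(v,3) for k,v in o.items()})
for n in ['side','top','wrist']:
    im,P,c=cloud(n,n+'0.png'); np.savez(''+n+'0.npz',im=im,P=P)
    R=cv2.Rodrigues(np.array(c['rvec'],float))[0]; print(n,'cam at',np.round(-R.T@np.array(c['tvec']).ravel(),3),'fwd',np.round(R[2],2))
E
```

```text
pics
{'time_s': np.float64(0.0), 'q': array([-1.251,  0.384,  0.016,  1.371, -0.006,  1.388, -0.047]), 'qd': array([-0.   ,  0.001,  0.001,  0.002,  0.   ,  0.001, -0.002]), 'joint_torque': array([-0.0000e+00, -6.2759e+01,  8.4400e-01, -3.7184e+01,  1.6000e-02,
        1.4000e-02, -0.0000e+00]), 'eef_pos': array([0.233, 0.579, 0.23 ]), 'orientation': array([ 0.19 ,  0.982, -0.001, -0.   ]), 'ft_force': array([ 0.686,  0.273, -0.176]), 'moment': array([0.033, 0.001, 0.007]), 'grip_force': np.float64(0.0), 'opening': np.float64(0.085)}
side cam at [0.48  0.872 0.783] fwd [ 0.06 -0.83 -0.56]
top cam at [ 0.372 -0.088  1.23 ] fwd [ 0.18  0.01 -0.98]
wrist cam at [0.156 0.611 0.373] fwd [ 0.3  -0.12 -0.95]
```

View pics/side0.png

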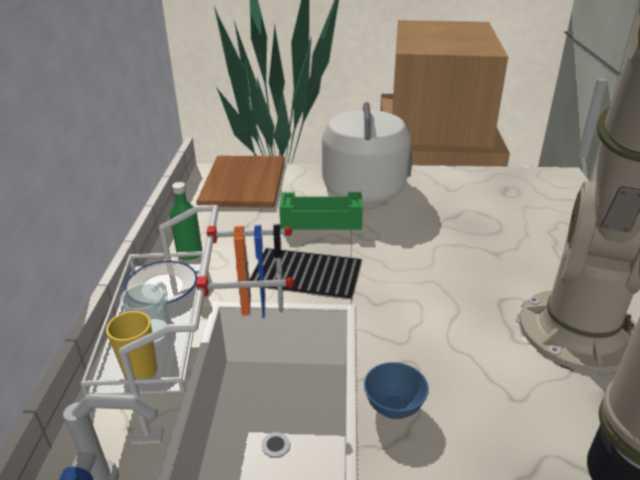

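View pics/top0.png

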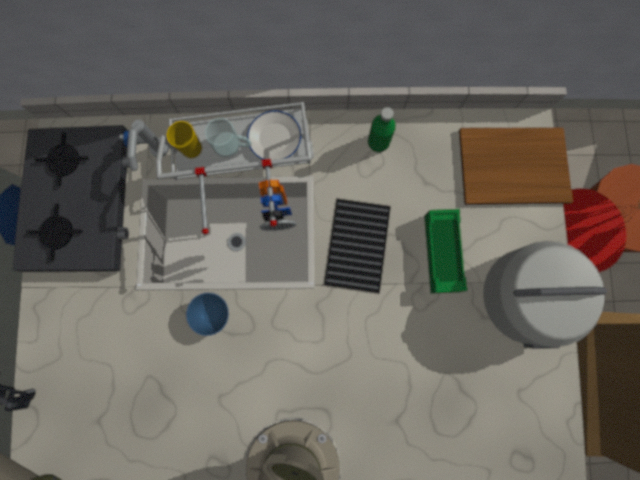

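The side view shows the full hook (block at 212,232, ball at 289,232) carrying the black skimmer in front, then blue, then orange. The spare hook runs from 203,283 to 290,283. In the top view the hooks run up the picture, with balls at (273,222) and (206,231). The mat is around (357,245), the box around (446,250) and the bowl around (207,313).

```bash
cat > m.py <<'E'
from h import *
def blobs(im,lo,hi,amin=8):
    h=cv2.cvtColor(im,cv2.COLOR_RGB2HSV); m=cv2.inRange(h,lo,hi)
    if lo[0]==0: m|=cv2.inRange(h,(174,lo[1],lo[2]),(180,255,255))
    n,l,s,c=cv2.connectedComponentsWithStats(m); return [(s[i],c[i],l==i) for i in range(1,n) if s[i][4]>=amin]
def tri(c1,u1,c2,u2):
    def pr(c):
        R=cv2.Rodrigues(np.array(c['rvec'],float))[0]; return np.c_[R,np.array(c['tvec']).ravel()]
    def un(c,u):
        K=np.array([[c['fx'],0,c['cx']],[0,c['fy'],c['cy']],[0,0,1]])
        return cv2.undistortPoints(np.array(u,float).reshape(-1,1,2),K,np.array(c['dist'])).reshape(-1,2).T
    X=cv2.triangulatePoints(pr(c1),pr(c2),un(c1,u1),un(c2,u2)); return (X[:3]/X[3]).T
E
python3 - <<'E'
from m import *
np.set_printoptions(precision=4,suppress=True)
cols={'red':((0,180,90),(6,255,255)),'orange':((6,180,120),(16,255,255)),'green':((55,120,40),(80,255,255)),'blue':((105,160,60),(125,255,255))}
for n in ['side','top']:
    z=np.load(n+'0.npz'); im,P=z['im'],z['P']
    for k,(lo,hi) in cols.items():
        for s,c,m in blobs(im,lo,hi,12):
            p=P[m]; p=p[~np.isnan(p[:,0])]
            if len(p)and np.median(p[:,1])>-0.6: print(n,k,s[:5],c,'med',np.median(p,0),'5%',np.percentile(p,5,axis=0),'95%',np.percentile(p,95,axis=0))
E
```

```text
side red [286 228   5   6  28] [287.8571 230.5   ] med [0.5771 0.0298 0.2439] 5% [0.5737 0.0255 0.2405] 95% [0.5808 0.0333 0.2471]
side red [208 232   7   4  17] [211.4706 232.8235] med [0.7097 0.0499 0.2503] 5% [0.706  0.0486 0.2468] 95% [0.7167 0.0522 0.2514]
side red [287 278   7   9  51] [289.6275 282.3725] med [0.5612 0.179  0.2436] 5% [0.5561 0.173  0.2392] 95% [0.5651 0.1832 0.2473]
side red [198 284   9  11  34] [203.0588 286.9706] med [0.6925 0.1986 0.2481] 5% [0.6898 0.1968 0.2327] 95% [0.7001 0.2002 0.2519]
side orange [235 228  11  52 361] [239.7562 252.6565] med [0.6626 0.0567 0.2146] 5% [0.6567 0.0395 0.1627] 95% [0.6683 0.0625 0.2482]
side orange [240 289   9  25 148] [244.2027 300.7973] med [0.6628 0.0601 0.1038] 5% [0.6578 0.0573 0.0767] 95% [0.6677 0.0626 0.1311]
side green [ 280  193   82   36 2586] [321.2892 212.0271] med [ 0.5358 -0.3638  0.0352] 5% [ 0.4438 -0.4393  0.0081] 95% [ 0.6306 -0.3561  0.0645]
side green [171 194  20  23 243] [179.5103 204.8477] med [ 0.8536 -0.2291  0.141 ] 5% [ 0.8405 -0.2388  0.1249] 95% [ 0.8733 -0.2205  0.1662]
side green [173 215
[... 1552 characters left out ...]
] 95% [ 0.8579 -0.2166  0.1482]
top green [ 426  210   41   83 2692] [444.7481 251.0769] med [ 0.5413 -0.4066  0.0126] 5% [ 0.4431 -0.4382  0.0012] 95% [ 0.632  -0.3621  0.0691]
top blue [124 131   3  11  23] [125.2174 136.0435] med [0.8481 0.4342 0.0954] 5% [0.8365 0.4303 0.0892] 95% [0.8632 0.4379 0.0987]
top blue [271 195  11  11  70] [276.4286 199.3857] med [0.6315 0.0157 0.2432] 5% [0.6273 0.008  0.2034] 95% [0.6376 0.024  0.2506]
top blue [262 196   8  10  51] [265.3333 200.1961] med [0.6295 0.0405 0.2455] 5% [0.624  0.0326 0.206 ] 95% [0.6347 0.0467 0.2525]
top blue [280 208  10   6  25] [285.72 210.16] med [0.6322 0.0024 0.134 ] 5% [ 0.6313 -0.0022  0.1029] 95% [0.6333 0.014  0.1426]
```

Request:
servo_tool --targets '[0.72,-1,0.48,0.078,0.72,-1,0.48,0.078,0.72,-1,0.48,0.078,0.72,-1,0.48,0.078,0.72,-1,0.48,0.078,0.72,-1,0.48,0.078,0.72,-1,0.48,0.078]' --hand -1

```text
time_s: 0.85
eef_pos: [0.4158, 0.3261, 0.3529]
orientation: [-0.051, 0.999, 0.0, 0.001]
ft_force: [0.9, 0.8, -0.1]
opening: 0.0855
grip_force: 0.0
```

Request:
servo_tool --targets '[0.55,-0.96,0,0,0.55,-0.96,0,0,0.55,-0.96,0,0,0.55,-0.96,0,0,0.55,-0.96,0,0,0.55,-0.96,0,0,0.55,-0.96,0,0]'

```text
time_s: 1.55
eef_pos: [0.5522, 0.0842, 0.3508]
orientation: [-0.049, 0.999, -0.001, -0.0]
ft_force: [0.5, 1.0, -0.2]
opening: 0.0853
grip_force: 0.0
```

```bash
python3 - <<'E'
from m import *
np.set_printoptions(precision=4,suppress=True)
im,P,c=cloud('wrist','w1.png'); np.savez('w1.npz',im=im,P=P)
cols={'red':((0,180,90),(6,255,255)),'orange':((6,180,120),(16,255,255)),'blue':((105,160,60),(125,255,255))}
for k,(lo,hi) in cols.items():
    for s,cc,m in blobs(im,lo,hi,60):
        p=P[m]; p=p[~np.isnan(p[:,0])]
        if len(p): print(k,s[:5],cc,'med',np.median(p,0),'2%',np.percentile(p,2,axis=0),'98%',np.percentile(p,98,axis=0))
E
```

```text
red [440 249  24  21 406] [451.7783 259.0123] med [0.561  0.1708 0.245 ] 2% [0.5555 0.1653 0.2394] 98% [0.5682 0.1783 0.248 ]
red [222 250  23  21 378] [232.7778 260.4074] med [0.5767 0.0243 0.2452] 2% [0.5713 0.0145 0.2282] 98% [0.5895 0.0309 0.2477]
red [421 401  33  36 547] [436.5649 425.8519] med [0.6962 0.1848 0.252 ] 2% [0.6899 0.176  0.232 ] 98% [0.7067 0.1979 0.2535]
red [231 420  28  17 445] [244.9213 428.2472] med [0.7125 0.0386 0.2521] 2% [0.7055 0.0285 0.2506] 98% [0.7207 0.0485 0.2534]
orange [277 328   8  16  88] [280.7955 335.0795] med [0.6622 0.0574 0.1981] 2% [0.6559 0.0545 0.1965] 98% [0.6709 0.0598 0.1997]
orange [249 339  18  11 147] [257.6871 344.8163] med [0.6692 0.0392 0.2054] 2% [0.6571 0.0317 0.2042] 98% [0.6741 0.0466 0.2214]
orange [213 361  29  25 477] [226.9078 372.457 ] med [0.6673 0.0226 0.2462] 2% [0.6594 0.0116 0.2415] 98% [0.6759 0.0321 0.2508]
orange [243 360  30  26 524] [257.4866 372.2844] med [0.665 0.045 0.246] 2% [0.6569 0.035  0.2416] 98% [0.6732 0.0548 0.2507]
blue [274 246  28  30 573] [287.6789 260.829 ] med [0.6275 0.0549 0.1181] 2% [0.626  0.0406 0.0752] 98% [0.6316 0.0647 0.142 ]
blue [ 240  295   37   49 1168] [259.0342 318.3964] med [0.628  0.0428 0.2353] 2% [0.624  0.0285 0.2007] 98% [0.6376 0.0518 0.2503]
blue [210 301  28  44 786] [222.9529 324.2265] med [0.6294 0.0157 0.2432] 2% [0.6267 0.0082 0.2108] 98% [0.6392 0.0286 0.251 ]
blue [273 375  43  35 154] [295.6753 388.1234] med [0.7721 0.0749 0.1291] 2% [0.7598 0.0487 0.1276] 98% [0.7991 0.0965 0.1304]
blue [201 382  24  30 104] [210.4231 394.9135] med [ 0.7929 -0.0222  0.1291] 2% [ 0.7751 -0.031   0.1275] 98% [ 0.8161 -0.0072  0.1303]
blue [203 429  37  35 132] [218.7121 447.947 ] med [ 0.8724 -0.0113  0.1288] 2% [ 0.8426 -0.0283  0.1275] 98% [0.8888 0.0132 0.1303]
```

View pics/w1.png

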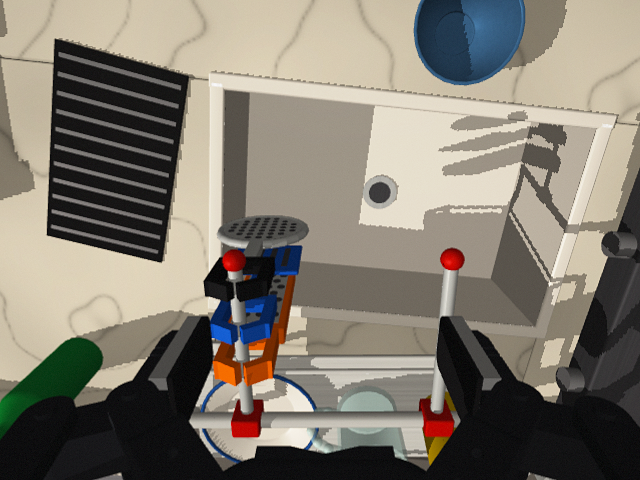

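The wrist view shows the red balls at (233,260) for the full hook and (452,259) for the spare. The three loops hang in line below the full hook at (240,278), (241,320) and (242,370), aligned with the rod.

Request:
servo_tool --targets '[0.182,-0.259,-0.2,0,0.182,-0.259,-0.2,0,0.182,-0.259,-0.2,0,0.182,-0.259,-0.2,0]'

```text
time_s: 2.0
eef_pos: [0.596, 0.0258, 0.3002]
orientation: [-0.054, 0.999, 0.0, -0.001]
ft_force: [0.1, 0.6, 0.5]
opening: 0.0855
grip_force: 0.0
```

Request:
servo_tool --targets '[0,0,-0.2,0,0,0,-0.3,0,0,0,-0.376,0,0,0,-0.376,0]'

```text
time_s: 2.4
eef_pos: [0.5947, 0.0278, 0.2053]
orientation: [-0.055, 0.998, 0.0, -0.002]
ft_force: [-0.6, 0.1, -0.4]
opening: 0.0853
grip_force: 0.0
```

Request:
servo_tool --targets '[0,0,0,0,0,0,0,0,0,0,0,0,0,0,0,0,0,0,0,0,0,0,0,0]' --hand 1

```text
time_s: 3.0
eef_pos: [0.5973, 0.0257, 0.2092]
orientation: [-0.054, 0.999, 0.001, 0.002]
ft_force: [-1.4, 0.8, 6.6]
opening: 0.0431
grip_force: 60.6
```

Request:
servo_tool --targets '[0,0,0.024,0,0,0,0.048,0,0,0,0.048,0]'

```text
time_s: 3.3
eef_pos: [0.5969, 0.0247, 0.2204]
orientation: [-0.053, 0.999, -0.0, 0.001]
ft_force: [0.2, 0.0, -1.1]
opening: 0.0434
grip_force: 60.9
```

Request:
servo_tool --targets '[-0.08,-0.009,0,0,-0.16,-0.017,0,0,-0.24,-0.026,0,0,-0.32,-0.035,0,0,-0.32,-0.035,0,0]'

```text
time_s: 3.8
eef_pos: [0.5146, 0.0156, 0.2194]
orientation: [-0.053, 0.999, 0.0, -0.0]
ft_force: [0.1, 0.0, -1.4]
opening: 0.0431
grip_force: 61.1
```

Request:
servo_tool --targets '[-0.01,0.1,0,0,-0.022,0.2,0,0,-0.033,0.3,0,0,-0.044,0.4,0,0,-0.055,0.5,0,0,-0.064,0.585,0,0,-0.064,0.585,0,0,-0.064,0.585,0,0]'

```text
time_s: 4.6
eef_pos: [0.5006, 0.1627, 0.219]
orientation: [-0.054, 0.999, -0.0, -0.0]
ft_force: [0.2, -0.2, -1.8]
opening: 0.0432
grip_force: 61.3
```

```bash
python3 - <<'E'
from m import *
np.set_printoptions(precision=4,suppress=True)
o=manip.get_obs(); print(o['eef_pos'],o['orientation'])
im,P,c=cloud('wrist','w2.png')
for s,cc,m in blobs(im,(0,180,90),(6,255,255),60):
    p=P[m]; p=p[~np.isnan(p[:,0])]; print(s,cc,np.median(p,0))
E
```

```text
[0.5006 0.1627 0.219 ] [-0.0541  0.9985 -0.0003 -0.0001]
```

View pics/w2.png

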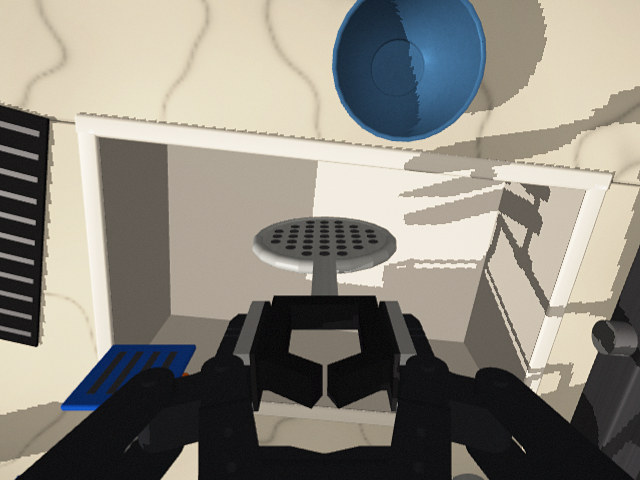

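The wrist view shows the skimmer centred in the fingers (loop around 320,340) and hanging straight, so I insert it.

Request:
servo_tool --targets '[0.076,0.012,0,0,0.152,0.021,0,0,0.228,0.029,0,0,0.304,0.037,0,0,0.38,0.045,0,0,0.456,0.053,0,0,0.532,0.062,0,0,0.608,0.07,0,0,0.608,0.07,0,0]'

```text
time_s: 5.55
eef_pos: [0.6542, 0.178, 0.2182]
orientation: [-0.052, 0.999, -0.001, -0.0]
ft_force: [-0.5, -0.1, -2.0]
opening: 0.0432
grip_force: 61.3
```

Request:
servo_tool --targets '[0,0,-0.02,0,0,0,-0.042,0,0,0,-0.042,0]'

```text
time_s: 5.85
eef_pos: [0.6529, 0.1797, 0.211]
orientation: [-0.053, 0.999, 0.001, 0.002]
ft_force: [1.2, 0.7, 6.5]
opening: 0.0429
grip_force: 62.0
```

Request:
servo_tool --targets '[0,0,0,0,0,0,0,0,0,0,0,0,0,0,0,0,0,0,0,0]' --hand -1

```text
time_s: 6.35
eef_pos: [0.6522, 0.18, 0.2086]
orientation: [-0.054, 0.999, -0.0, -0.0]
ft_force: [0.1, 0.6, -0.6]
opening: 0.0853
grip_force: 0.0
```

Request:
servo_tool --targets '[0,0,0.18,0,0,0,0.37,0,0,0,0.37,0,-0.09,-0.2,0.37,0,-0.09,-0.4,0.37,0,-0.09,-0.605,0.37,0,-0.09,-0.605,0.37,0,-0.09,-0.605,0.37,0]'

```text
time_s: 7.15
eef_pos: [0.6299, 0.0259, 0.3017]
orientation: [-0.051, 0.999, -0.0, 0.0]
ft_force: [1.3, 0.3, -0.9]
opening: 0.0854
grip_force: 0.0
```

```bash
cat > hang.py <<'E'
from m import *
np.set_printoptions(precision=4,suppress=True)
def show(name):
    for n in ['side','top']:
        im,P,c=cloud(n,name+n+'.png')
        hsv=cv2.cvtColor(im,cv2.COLOR_RGB2HSV)
        ms={'black':hsv[...,2]<45,'blue':cv2.inRange(hsv,(105,160,50),(125,255,255))>0,'orange':cv2.inRange(hsv,(6,180,100),(16,255,255))>0}
        for k,m in ms.items():
            for w,y0,y1 in [('full',-.02,.08),('spare',.13,.23)]:
                q=m&(P[...,2]>.19)&(P[...,2]<.265)&(P[...,1]>y0)&(P[...,1]<y1)&(P[...,0]>.54)&(P[...,0]<.70)
                p=P[q]
                if len(p)>10: print(n,k,w,len(p),np.median(p,0),np.percentile(p,3,axis=0),np.percentile(p,97,axis=0))
E
python3 -c "
from hang import *
print(manip.get_obs()['eef_pos'])
show('h1')"
```

```text
[0.6299 0.0259 0.3017]
side black spare 246 [0.6514 0.2015 0.2356] [0.6458 0.1722 0.2045] [0.6564 0.2049 0.2517]
side blue full 158 [0.6293 0.0515 0.2335] [0.6248 0.0285 0.1998] [0.6344 0.0551 0.2497]
side orange full 267 [0.6627 0.0557 0.2273] [0.6561 0.0323 0.1927] [0.6691 0.0621 0.2489]
top blue full 67 [0.6311 0.0156 0.2431] [0.6268 0.0081 0.2047] [0.6377 0.0241 0.2515]
top orange full 15 [0.6621 0.0111 0.2038] [0.6594 0.0071 0.1967] [0.6667 0.0247 0.2084]
```

Request:
servo_tool --targets '[0,0,-0.2,0,0,0,-0.3,0,0,0,-0.376,0,0,0,-0.376,0]'

```text
time_s: 7.65
eef_pos: [0.6281, 0.0316, 0.2036]
orientation: [-0.056, 0.998, 0.0, -0.003]
ft_force: [-0.0, 1.3, 0.3]
opening: 0.0856
grip_force: 0.0
```

Request:
servo_tool --targets '[0,0,0,0,0,0,0,0,0,0,0,0,0,0,0,0,0,0,0,0,0,0,0,0]' --hand 1

```text
time_s: 8.25
eef_pos: [0.6308, 0.0293, 0.209]
orientation: [-0.054, 0.999, 0.0, 0.002]
ft_force: [-0.1, 1.9, 6.4]
opening: 0.0431
grip_force: 60.6
```

Request:
servo_tool --targets '[0,0,0.024,0,0,0,0.048,0,0,0,0.048,0]'

```text
time_s: 8.55
eef_pos: [0.6303, 0.0285, 0.2204]
orientation: [-0.053, 0.999, -0.0, 0.001]
ft_force: [0.1, -0.1, -0.8]
opening: 0.043
grip_force: 60.9
```

Request:
servo_tool --targets '[-0.08,-0.009,0,0,-0.16,-0.017,0,0,-0.24,-0.026,0,0,-0.32,-0.035,0,0,-0.4,-0.044,0,0,-0.456,-0.05,0,0,-0.456,-0.05,0,0]'

```text
time_s: 9.25
eef_pos: [0.5146, 0.0158, 0.2195]
orientation: [-0.053, 0.999, 0.0, -0.0]
ft_force: [0.3, 0.3, -0.8]
opening: 0.0429
grip_force: 61.0
```

Request:
servo_tool --targets '[-0.01,0.1,0,0,-0.022,0.2,0,0,-0.033,0.3,0,0,-0.044,0.4,0,0,-0.055,0.5,0,0,-0.064,0.59,0,0,-0.064,0.59,0,0,-0.064,0.59,0,0]'

```text
time_s: 10.05
eef_pos: [0.5002, 0.164, 0.219]
orientation: [-0.054, 0.999, -0.0, -0.0]
ft_force: [0.6, -1.9, -0.9]
opening: 0.0431
grip_force: 61.2
```

Request:
servo_tool --targets '[0.076,0.009,0,0,0.152,0.017,0,0,0.228,0.026,0,0,0.304,0.034,0,0,0.38,0.042,0,0,0.448,0.05,0,0,0.448,0.05,0,0,0.448,0.05,0,0]'

```text
time_s: 10.85
eef_pos: [0.6122, 0.1749, 0.2188]
orientation: [-0.053, 0.999, -0.001, -0.0]
ft_force: [0.5, -0.4, -0.7]
opening: 0.0435
grip_force: 61.2
```

Request:
servo_tool --targets '[0,0,-0.02,0,0,0,-0.042,0,0,0,-0.042,0]'

```text
time_s: 11.15
eef_pos: [0.612, 0.1765, 0.2101]
orientation: [-0.054, 0.999, 0.001, 0.001]
ft_force: [0.3, 0.6, 4.2]
opening: 0.043
grip_force: 61.7
```

Request:
servo_tool --targets '[0,0,0,0,0,0,0,0,0,0,0,0,0,0,0,0,0,0,0,0]' --hand -1

```text
time_s: 11.65
eef_pos: [0.6118, 0.1763, 0.2086]
orientation: [-0.054, 0.999, -0.0, -0.0]
ft_force: [-0.7, -0.0, -0.8]
opening: 0.0857
grip_force: 0.0
```

Request:
servo_tool --targets '[0,0,0.18,0,0,0,0.37,0,0,0,0.37,0,0.07,-0.2,0.37,0,0.14,-0.4,0.37,0,0.208,-0.58,0.37,0,0.208,-0.58,0.37,0,0.208,-0.58,0.37,0]'

```text
time_s: 12.45
eef_pos: [0.6642, 0.0284, 0.3009]
orientation: [-0.051, 0.999, -0.0, -0.0]
ft_force: [-0.2, 0.1, -0.4]
opening: 0.0851
grip_force: 0.0
```

```bash
python3 -c "
from hang import *
print(manip.get_obs()['eef_pos'])
show('h2')
# mat and box
for n in ['top','side']:
    im,P,c=cloud(n)
    h=cv2.cvtColor(im,cv2.COLOR_RGB2HSV)
    q=(P[...,0]>.3)&(P[...,0]<.75)&(P[...,1]>-.32)&(P[...,1]<-.03)&(P[...,2]<.02)&(h[...,2]<75)&(P[...,2]>-.01)
    q=cv2.morphologyEx(q.astype(np.uint8),cv2.MORPH_CLOSE,np.ones((7,7)))
    k,l,s,_=cv2.connectedComponentsWithStats(q); i=1+np.argmax(s[1:,4]); p=P[l==i]; p=p[~np.isnan(p[:,0])]
    r=cv2.minAreaRect(p[:,:2].astype(np.float32)); print(n,'mat',r,np.median(p[:,2]),cv2.boxPoints(r))
    g=cv2.inRange(h,(55,120,30),(80,255,255))>0
    for zlo,zhi in [(.063,.075),(.055,.0625)]:
        q=g&(P[...,2]>zlo)&(P[...,2]<zhi)&(P[...,1]<-.3)&(P[...,0]<.7); p=P[q]
        if len(p)>5:
            r=cv2.minAreaRect(p[:,:2].astype(np.float32)); print(n,'box',zlo,len(p),r,np.median(p[:,2]),cv2.boxPoints(r))
"
```

```text
[0.6642 0.0284 0.3009]
side black spare 244 [0.6511 0.2017 0.2347] [0.6458 0.1723 0.2062] [0.6562 0.2052 0.2515]
side blue spare 234 [0.6111 0.1984 0.2402] [0.6059 0.1643 0.2036] [0.6179 0.2015 0.2512]
side orange full 264 [0.6628 0.0556 0.228 ] [0.6561 0.0316 0.193 ] [0.6691 0.0611 0.2497]
top orange full 91 [0.6653 0.0182 0.2423] [0.6594 0.0072 0.196 ] [0.6734 0.0284 0.2511]
top mat ((0.5642167329788208, -0.17640385031700134), (0.14705006778240204, 0.23758836090564728), 80.75359344482422) 0.004408790182984168 [[ 0.4352 -0.2299]
 [ 0.6697 -0.2681]
 [ 0.6933 -0.1229]
 [ 0.4588 -0.0847]]
top box 0.063 400 ((0.5381210446357727, -0.40144872665405273), (0.2093828022480011, 0.07786496728658676), 1.6637929677963257) 0.06836233301513628 [[ 0.4323 -0.3656]
 [ 0.4346 -0.4434]
 [ 0.6439 -0.4373]
 [ 0.6416 -0.3595]]
top box 0.055 334 ((0.5341980457305908, -0.4002470374107361), (0.2014664113521576, 0.07706915587186813), 1.9730700254440308) 0.05962657244119851 [[ 0.4322 -0.3652]
 [ 0.4349 -0.4422]
 [ 0.6362 -0.4353]
 [ 0.6335 -0.3583]]
side mat ((0.5858803987503052, -0.03847008943557739), (0.42882049083709717, 0.23662197589874268), 80.75413513183594) 0.002595834320560676 [[ 0.4347 -0.2311]
 [ 0.6682 -0.2691]
 [ 0.7371  0.1541]
 [ 0.5036  0.1922]]
side box 0.063 168 ((0.537430465221405, -0.3958245515823364), (0.20617112517356873, 0.08671430498361588), 1.836559534072876) 0.06604412379685895 [[ 0.433  -0.3558]
 [ 0.4358 -0.4425]
 [ 0.6419 -0.4359]
 [ 0.6391 -0.3492]]
side box 0.055 211 ((0.5372037291526794, -0.39492613077163696), (0.20283140242099762, 0.08402606099843979), 2.152606964111328) 0.058597779668537485 [[ 0.4343 -0.3568]
 [ 0.4374 -0.4407]
 [ 0.6401 -0.4331]
 [ 0.637  -0.3491]]
```

Skimmer and turner both hang on the spare hook, 40 mm apart, with loop tops at 0.251 m. Next I grip the grater's loop near the fingertips so that it can pivot when laid down.

Request:
servo_tool --targets '[0,0,-0.15,0,0,0,-0.25,0,0,0,-0.3,0,0,0,-0.3,0,0,0,-0.3,0]'

```text
time_s: 13.15
eef_pos: [0.6643, 0.032, 0.2276]
orientation: [-0.054, 0.999, 0.0, 0.001]
ft_force: [0.5, -0.6, 0.2]
opening: 0.0856
grip_force: 0.0
```

Request:
servo_tool --targets '[0,0,0,0,0,0,0,0,0,0,0,0,0,0,0,0,0,0,0,0,0,0,0,0]' --hand 1

```text
time_s: 13.75
eef_pos: [0.6644, 0.0326, 0.2276]
orientation: [-0.054, 0.999, 0.001, 0.001]
ft_force: [-1.4, 4.3, 5.6]
opening: 0.0424
grip_force: 62.2
```

Request:
servo_tool --targets '[0,0,0.024,0,0,0,0.048,0,0,0,0.048,0]'

```text
time_s: 14.05
eef_pos: [0.6642, 0.0305, 0.2392]
orientation: [-0.053, 0.999, -0.0, 0.0]
ft_force: [-0.1, 0.3, -1.4]
opening: 0.0427
grip_force: 61.4
```

Request:
servo_tool --targets '[-0.07,-0.008,0,0,-0.15,-0.016,0,0,-0.23,-0.025,0,0,-0.31,-0.034,0,0,-0.39,-0.042,0,0,-0.472,-0.051,0,0,-0.52,-0.056,0,0,-0.52,-0.056,0,0]'

```text
time_s: 14.85
eef_pos: [0.5328, 0.0165, 0.2385]
orientation: [-0.053, 0.999, 0.0, -0.0]
ft_force: [0.1, 0.0, -2.1]
opening: 0.0426
grip_force: 61.4
```

```bash
python3 -c "
from hang import *
print(manip.get_obs()['eef_pos'])
show('h3')
im,P,c=cloud('side')
h=cv2.cvtColor(im,cv2.COLOR_RGB2HSV); m=cv2.inRange(h,(6,180,100),(16,255,255))>0
p=P[m&(P[...,1]<.2)&(P[...,1]>-.2)]; p=p[~np.isnan(p[:,0])]
for z in np.arange(.07,.27,.02):
    q=p[abs(p[:,2]-z)<.01]; print(round(z,2),len(q),np.median(q,0) if len(q) else '')
print(p[:,2].min(),p[:,2].max())
"
```

```text
[0.5328 0.0165 0.2385]
side black spare 245 [0.6513 0.2019 0.2355] [0.6456 0.1739 0.205 ] [0.6565 0.2052 0.2508]
side blue spare 236 [0.6111 0.1983 0.2407] [0.606  0.1612 0.2045] [0.618  0.2022 0.2508]
top black spare 61 [0.6502 0.1923 0.2478] [0.6458 0.1748 0.2155] [0.6573 0.1986 0.2546]
top blue spare 47 [0.6107 0.1849 0.2484] [0.6055 0.1706 0.227 ] [0.6157 0.1944 0.2538]
0.07 0 
0.09 25 [0.5339 0.0403 0.0925]
0.11 47 [0.5338 0.0416 0.11  ]
0.13 44 [0.5334 0.0423 0.1312]
0.15 57 [0.5332 0.0426 0.1494]
0.17 55 [0.5344 0.0427 0.1694]
0.19 50 [0.5327 0.0438 0.1896]
0.21 59 [0.5342 0.0412 0.2084]
0.23 39 [0.534  0.0403 0.2263]
0.25 0 
0.08380873702817832 0.23263286767967484
```

Request:
servo_tool --targets '[0,-0.15,0,0,0,-0.3,0,0,0,-0.45,0,-0.01,0.1,-0.6,0,-0.02,0.2,-0.72,0,-0.035,0.3,-0.834,0,-0.043,0.4,-0.834,0,-0.043,0.484,-0.834,0,-0.043,0.484,-0.834,0,-0.043]'

```text
time_s: 15.9
eef_pos: [0.6574, -0.1903, 0.2359]
orientation: [0.08, 0.997, -0.0, -0.001]
ft_force: [1.3, 0.2, -2.7]
opening: 0.0422
grip_force: 61.7
```

Request:
servo_tool --targets '[0,0,-0.08,0,0,0,-0.16,0,0,0,-0.22,0,0,0,-0.26,0,0,0,-0.284,0,0,0,-0.284,0]'

```text
time_s: 16.5
eef_pos: [0.6547, -0.1911, 0.1667]
orientation: [0.081, 0.997, -0.0, -0.001]
ft_force: [-0.0, 0.7, -2.6]
opening: 0.0424
grip_force: 61.7
```

Request:
servo_tool --targets '[0,0,-0.01,0,0,0,-0.02,0,0,0,-0.02,0]'

```text
time_s: 16.8
eef_pos: [0.6555, -0.1915, 0.1634]
orientation: [0.081, 0.997, -0.0, 0.001]
ft_force: [0.1, 0.4, 2.1]
opening: 0.0425
grip_force: 62.2
```

Request:
servo_tool --targets '[-0.03,0.005,-0.01,0,-0.06,0.01,-0.014,0,-0.09,0.015,-0.018,0,-0.114,0.019,-0.022,0,-0.17,0.028,-0.03,0,-0.226,0.037,-0.042,0]'

```text
time_s: 17.4
eef_pos: [0.6002, -0.1836, 0.1551]
orientation: [0.082, 0.997, -0.001, 0.004]
ft_force: [1.0, -1.9, 5.2]
opening: 0.0424
grip_force: 63.8
```

```bash
cat > g.py <<'E'
from hang import *
def g(save=None):
    o=manip.get_obs(); print(o['eef_pos'])
    im,P,c=cloud('side',save)
    h=cv2.cvtColor(im,cv2.COLOR_RGB2HSV); m=cv2.inRange(h,(5,170,80),(17,255,255))>0
    p=P[m&(P[...,1]<.2)&(P[...,0]<.8)&(P[...,0]>.3)&(P[...,1]>-.5)]; p=p[~np.isnan(p[:,0])]
    if len(p)<20: print('none',len(p)); return
    mu=np.median(p,0); q=p[np.linalg.norm(p-mu,axis=1)<.15]; u,s,v=np.linalg.svd(q-q.mean(0),full_matrices=False)
    a=v[0]*np.sign(v[0][2] or 1); t=(q-q.mean(0))@a; print(len(q),'axis',a,'ends',q.mean(0)+a*t.min(),q.mean(0)+a*t.max(),'tilt',np.degrees(np.arccos(a[2])))
E
python3 -c "
from g import *
g('g1.png')"
```

```text
[ 0.6002 -0.1836  0.1551]
259 axis [-0.3293  0.0401  0.9434] ends [ 0.6636 -0.1684 -0.0005] [ 0.603  -0.161   0.1731] tilt 19.3756801218496
```

Request:
servo_tool --targets '[-0.064,0.01,-0.017,0,-0.106,0.017,-0.041,0,-0.156,0.025,-0.07,0,-0.203,0.033,-0.103,0,-0.247,0.04,-0.14,0,-0.287,0.047,-0.181,0,-0.325,0.053,-0.225,0,-0.358,0.058,-0.272,0,-0.358,0.058,-0.272,0]'

```text
time_s: 18.35
eef_pos: [0.5071, -0.1678, 0.0835]
orientation: [0.082, 0.997, 0.0, -0.001]
ft_force: [-7.1, 0.9, 8.4]
opening: 0.0419
grip_force: 72.2
```

```bash
python3 -c "
from g import *
g('g2.png')"
```

```text
[ 0.5071 -0.1678  0.0835]
452 axis [-0.8361  0.0064  0.5486] ends [ 0.6561 -0.1611  0.0111] [ 0.5243 -0.1601  0.0976] tilt 56.731828242909216
```

Request:
servo_tool --targets '[-0.028,0.0045,-0.05,0,-0.053,0.009,-0.102,0,-0.073,0.012,-0.157,0,-0.088,0.014,-0.213,0,-0.097,0.016,-0.258,0,-0.101,0.0165,-0.285,0,-0.101,0.0165,-0.285,0]'

```text
time_s: 19.1
eef_pos: [0.4834, -0.1634, 0.0121]
orientation: [0.081, 0.997, -0.0, -0.0]
ft_force: [-2.9, -0.1, 2.8]
opening: 0.0426
grip_force: 70.7
```

```bash
python3 -c "
from g import *
g('g3.png')"
```

```text
[ 0.4834 -0.1634  0.0121]
500 axis [-0.9913  0.0124  0.1309] ends [ 0.6573 -0.1595  0.0117] [ 0.5016 -0.1575  0.0322] tilt 82.47649948062866
```

```bash
python3 -c "
import cv2
i=cv2.imread('pics/g3.png')[200:330,220:400]; cv2.imwrite('pics/g3c.png',cv2.resize(i,None,fx=4,fy=4,interpolation=cv2.INTER_CUBIC))"
```

```text
(no output)
```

View pics/g3c.png

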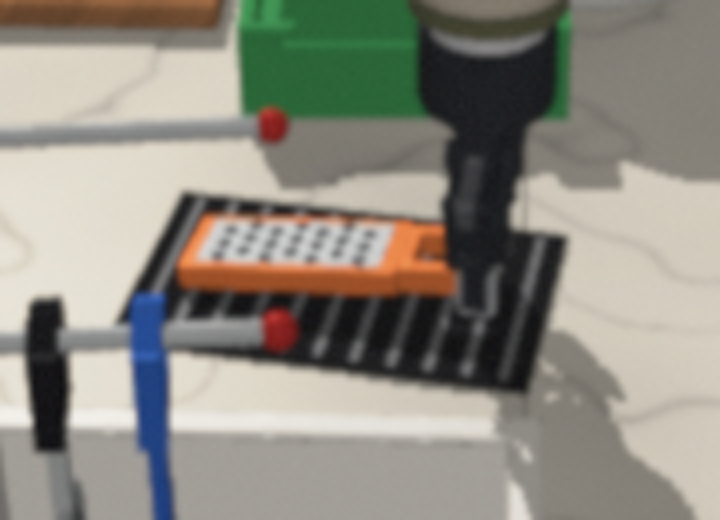

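The crop shows the grater lying almost flat on the mat with its loop end (around 440,260) still held. I lower a bit more and release it.

Request:
servo_tool --targets '[-0.001,0,-0.012,0,-0.001,0,-0.024,0,-0.001,0,-0.024,0]'

```text
time_s: 19.45
eef_pos: [0.4838, -0.1634, 0.0065]
orientation: [0.081, 0.997, -0.0, 0.0]
ft_force: [-1.2, 0.3, 3.4]
opening: 0.0425
grip_force: 70.7
```

```bash
python3 - <<'E'
from g import *
im,P,c=cloud('side'); 
h=cv2.cvtColor(im,cv2.COLOR_RGB2HSV); m=cv2.inRange(h,(5,170,80),(17,255,255))>0
q=m&(P[...,2]>-.01)&(P[...,2]<.06)&(P[...,1]<-.1); p=P[q]
for x in np.arange(.49,.67,.02):
    a=p[abs(p[:,0]-x)<.01]
    if len(a)>4: print(round(x,2),np.percentile(a[:,2],[3,50,97]),np.percentile(a[:,1],[3,97]))
E
```

```text
0.51 [0.0157 0.026  0.0327] [-0.1885 -0.1422]
0.53 [0.0139 0.0283 0.0317] [-0.1918 -0.1433]
0.55 [0.0154 0.0218 0.0285] [-0.1538 -0.1429]
0.57 [0.0108 0.019  0.0265] [-0.1545 -0.1474]
0.59 [0.012  0.0185 0.0248] [-0.1585 -0.1507]
0.61 [0.0092 0.0165 0.0236] [-0.1606 -0.153 ]
0.63 [0.0062 0.015  0.0214] [-0.1658 -0.1587]
0.65 [0.0044 0.013  0.0191] [-0.1703 -0.161 ]
```

Request:
servo_tool --targets '[0,0,0,0,0,0,0,0,0,0,0,0,0,0,0,0,0,0,0,0,0,0,0,0]' --hand -1

```text
time_s: 20.1
eef_pos: [0.4834, -0.1634, 0.0065]
orientation: [0.081, 0.997, -0.0, -0.0]
ft_force: [1.1, -0.5, 0.3]
opening: 0.0853
grip_force: 0.0
```

Request:
servo_tool --targets '[0,0,0.2,0,0,0,0.4,0,0,0,0.64,0,0,0,0.64,0,0,0,0.64,0]'

```text
time_s: 20.6
eef_pos: [0.4848, -0.1637, 0.1687]
orientation: [0.081, 0.997, 0.0, 0.002]
ft_force: [0.0, 0.8, -0.1]
opening: 0.0852
grip_force: 0.0
```

```bash
cat > w.py <<'E'
from hang import *
def w(save,n='wrist'):
    im,P,c=cloud(n,save)
    print(manip.get_obs()['eef_pos'])
    h=cv2.cvtColor(im,cv2.COLOR_RGB2HSV); m=cv2.inRange(h,(5,170,60),(17,255,255))>0
    q=m&(P[...,2]>-.01)&(P[...,2]<.12)&(P[...,1]<-.05); p=P[q]
    t=p[p[:,2]>np.percentile(p[:,2],60)-.005]
    r=cv2.minAreaRect(t[:,:2].astype(np.float32)); print(n,len(p),r,'z',np.percentile(p[:,2],[2,50,98])); print(cv2.boxPoints(r))
    A=np.c_[t[:,:2]-t[:,:2].mean(0),np.ones(len(t))]; print('plane',np.linalg.lstsq(A,t[:,2],rcond=None)[0])
E
python3 - <<'E'
from w import *
w('w3.png'); w(None,'top')
E
```

```text
[ 0.4836 -0.1633  0.1666]
wrist 5184 ((0.5662205815315247, -0.1782313883304596), (0.05393805727362633, 0.18275834619998932), 79.52037811279297) z [0.0037 0.0192 0.0207]
[[ 0.4715 -0.1881]
 [ 0.6512 -0.2214]
 [ 0.661  -0.1683]
 [ 0.4813 -0.1351]]
plane [-0.0007  0.0004  0.0192]
[ 0.4828 -0.163   0.1652]
top 1740 ((0.7760003805160522, -0.6198069453239441), (0.21282118558883667, 0.2977730631828308), 0.5523627996444702) z [0.0159 0.0209 0.0257]
[[ 0.6682 -0.472 ]
 [ 0.671  -0.7697]
 [ 0.8838 -0.7677]
 [ 0.881  -0.4699]]
plane [-0.0007  0.001   0.0211]
```

View pics/w3.png

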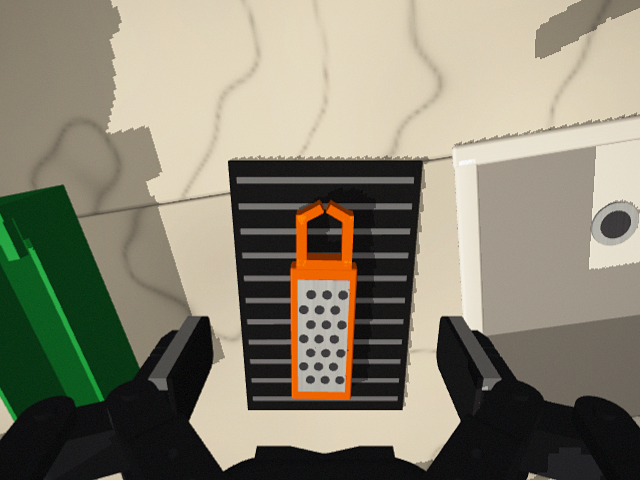

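The wrist view shows the grater flat on the mat from (325,205) to (323,398), with the loop towards the robot and nothing holding it. I take it by its middle.

Request:
servo_tool --targets '[0.2,-0.036,0,-0.003,0.332,-0.06,0,-0.003,0.332,-0.06,-0.15,-0.003,0.332,-0.06,-0.3,-0.003,0.332,-0.06,-0.45,-0.003,0.332,-0.06,-0.56,-0.003,0.332,-0.06,-0.63,-0.003,0.332,-0.06,-0.63,-0.003]'

```text
time_s: 21.5
eef_pos: [0.5622, -0.1773, 0.0036]
orientation: [0.091, 0.996, 0.0, -0.005]
ft_force: [-0.3, 0.3, -0.3]
opening: 0.0853
grip_force: 0.0
```

Request:
servo_tool --targets '[0,0,0,0,0,0,0,0,0,0,0,0,0,0,0,0,0,0,0,0,0,0,0,0]' --hand 1

```text
time_s: 22.1
eef_pos: [0.5673, -0.1787, 0.0104]
orientation: [0.091, 0.996, -0.0, 0.001]
ft_force: [-1.8, -0.1, 6.5]
opening: 0.052
grip_force: 63.6
```

Request:
servo_tool --targets '[0,0,0.1,0,0,0,0.2,0,0,0,0.3,0,0,0,0.44,0,0,0,0.44,0]'

```text
time_s: 22.6
eef_pos: [0.5691, -0.1794, 0.1243]
orientation: [0.091, 0.996, -0.0, 0.004]
ft_force: [0.8, -0.9, -1.6]
opening: 0.052
grip_force: 63.5
```

Request:
servo_tool --targets '[-0.02,-0.15,0,0.006,-0.04,-0.3,0,0.012,-0.06,-0.45,0,0.018,-0.08,-0.6,0,0.024,-0.1,-0.75,0,0.03,-0.112,-0.894,0,0.034,-0.112,-0.894,0,0.034,-0.112,-0.894,0,0.034]'

```text
time_s: 23.4
eef_pos: [0.5373, -0.4029, 0.118]
orientation: [-0.015, 1.0, 0.0, -0.001]
ft_force: [0.9, 0.6, -2.2]
opening: 0.0518
grip_force: 63.6
```

```bash
python3 - <<'E'
from hang import *
o=manip.get_obs(); print(o['eef_pos'],o['orientation'])
for n in ['wrist','top','side']:
    im,P,c=cloud(n,'b_'+n+'.png'); np.savez('b_'+n+'.npz',im=im,P=P)
    h=cv2.cvtColor(im,cv2.COLOR_RGB2HSV)
    o_=cv2.inRange(h,(5,170,60),(17,255,255))>0
    q=o_&(P[...,2]>.08)&(P[...,2]<.17)&(P[...,1]<-.3)&(P[...,0]<.7); p=P[q]
    if len(p)>50:
        t=p[p[:,2]>np.percentile(p[:,2],50)-.006]
        r=cv2.minAreaRect(t[:,:2].astype(np.float32)); print(n,'grater',len(p),np.array(r[0]),r[1],r[2],'z',np.percentile(p[:,2],[2,50,98]))
        A=np.c_[t[:,:2]-t[:,:2].mean(0),np.ones(len(t))]; print('plane',np.linalg.lstsq(A,t[:,2],rcond=None)[0])
    g=cv2.inRange(h,(55,100,20),(82,255,255))>0
    q=g&(P[...,2]>.055)&(P[...,2]<.075)&(P[...,1]<-.3)&(P[...,0]<.7); p=P[q]
    if len(p)>50:
        r=cv2.minAreaRect(p[:,:2].astype(np.float32)); print(n,'box',len(p),np.array(r[0]),r[1],r[2]); print(cv2.boxPoints(r))
E
```

```text
[ 0.5373 -0.4029  0.118 ] [-0.0147  0.9999  0.0002 -0.0007]
wrist grater 20475 [ 0.5207 -0.4035] (0.15029987692832947, 0.05403520539402962) 1.6870912313461304 z [0.1161 0.1271 0.1285]
plane [-0.0062  0.0015  0.127 ]
wrist box 9024 [ 0.5389 -0.4016] (0.21223686635494232, 0.08026428520679474) 1.4777752161026
[[ 0.4318 -0.3642]
 [ 0.4338 -0.4445]
 [ 0.646  -0.439 ]
 [ 0.6439 -0.3588]]
top grater 110 [ 0.6044 -0.3838] (0.039212848991155624, 0.07981918752193451) 53.587928771972656 z [0.1163 0.1268 0.1319]
plane [-0.0212 -0.0382  0.1271]
top box 155 [ 0.5808 -0.3686] (0.02651950530707836, 0.12426869571208954) 86.35675811767578
[[ 0.518  -0.3779]
 [ 0.642  -0.3858]
 [ 0.6437 -0.3594]
 [ 0.5197 -0.3515]]
side grater 397 [ 0.5377 -0.3935] (0.17408661544322968, 0.05631162226200104) 4.231121063232422 z [0.1129 0.1231 0.1284]
plane [-0.0013 -0.015   0.1232]
side box 421 [ 0.5444 -0.743 ] (0.20834743976593018, 0.7816359996795654) 0.9904418587684631
[[ 0.4335 -0.3541]
 [ 0.447  -1.1356]
 [ 0.6553 -1.132 ]
 [ 0.6418 -0.3505]]
```

View pics/b_wrist.png

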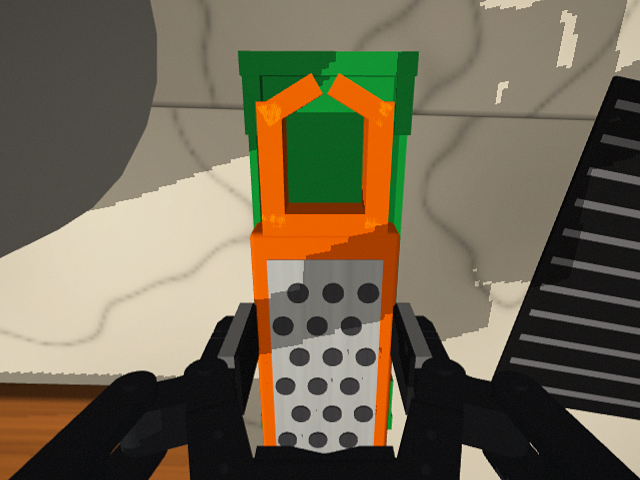

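The wrist view shows the grater held level over the green box, loop end at (325,85), and lined up with it to within 2 mm. I lower it.

Request:
servo_tool --targets '[0.003,0.005,-0.05,-0.0005,0.003,0.005,-0.1,-0.0005,0.003,0.005,-0.14,-0.0005,0.003,0.005,-0.16,-0.0005,0.003,0.005,-0.16,-0.0005,0.003,0.005,-0.16,-0.0005]'

```text
time_s: 24.15
eef_pos: [0.5392, -0.4008, 0.0791]
orientation: [-0.014, 1.0, -0.0, -0.0]
ft_force: [0.7, -0.8, -0.8]
opening: 0.0518
grip_force: 63.6
```

Request:
servo_tool --targets '[0,0,-0.012,0,0,0,-0.024,0,0,0,-0.034,0,0,0,-0.042,0,0,0,-0.042,0]'

```text
time_s: 24.65
eef_pos: [0.539, -0.4004, 0.0681]
orientation: [-0.014, 1.0, 0.0, -0.0]
ft_force: [-0.4, -0.4, -1.9]
opening: 0.0516
grip_force: 63.6
```

Request:
servo_tool --targets '[0,0,-0.006,0,0,0,-0.01,0,0,0,-0.01,0]'

```text
time_s: 24.95
eef_pos: [0.5392, -0.4007, 0.0665]
orientation: [-0.014, 1.0, -0.0, 0.0]
ft_force: [-1.6, 0.8, 2.2]
opening: 0.0516
grip_force: 64.0
```

```bash
python3 - <<'E'
from hang import *
im,P,c=cloud('wrist','b2.png')
h=cv2.cvtColor(im,cv2.COLOR_RGB2HSV)
q=(cv2.inRange(h,(5,170,60),(17,255,255))>0)&(P[...,1]<-.3)&(P[...,0]<.7)&(P[...,2]>.03)&(P[...,2]<.1); p=P[q]
t=p[abs(p[:,2]-np.median(p[:,2]))<.006]; r=cv2.minAreaRect(t[:,:2].astype(np.float32)); b=cv2.boxPoints(r); print(r,b,np.percentile(p[:,2],[2,50,98]))
A=np.c_[t[:,:2]-t[:,:2].mean(0),np.ones(len(t))]; print('plane',np.linalg.lstsq(A,t[:,2],rcond=None)[0])
E
```

```text
((0.5229179859161377, -0.4011794924736023), (0.150766059756279, 0.05420546978712082), 1.6188100576400757) [[ 0.4468 -0.3762]
 [ 0.4483 -0.4304]
 [ 0.599  -0.4261]
 [ 0.5975 -0.372 ]] [0.0644 0.0755 0.0768]
plane [-0.0009  0.0004  0.0754]
```

Request:
servo_tool --targets '[0,0,0,0,0,0,0,0,0,0,0,0,0,0,0,0,0,0,0,0]' --hand -1

```text
time_s: 25.5
eef_pos: [0.5392, -0.4006, 0.066]
orientation: [-0.014, 1.0, -0.0, -0.0]
ft_force: [-1.1, 0.2, -0.1]
opening: 0.0853
grip_force: 0.0
```

Request:
servo_tool --targets '[0,0,0.1,0,0,0,0.25,0,0,0,0.4,0,-0.1,0,0.55,0,-0.1,0,0.55,0,-0.1,0,0.55,0,-0.1,0,0.55,0]'

```text
time_s: 26.2
eef_pos: [0.5142, -0.3998, 0.2024]
orientation: [-0.015, 1.0, 0.001, -0.001]
ft_force: [0.8, 0.3, -0.2]
opening: 0.0854
grip_force: 0.0
```

```bash
python3 - <<'E'
from w import *
im,P,c=cloud('wrist','end.png')
h=cv2.cvtColor(im,cv2.COLOR_RGB2HSV)
q=(cv2.inRange(h,(5,170,60),(17,255,255))>0)&(P[...,1]<-.3)&(P[...,0]<.7)&(P[...,2]>.03)&(P[...,2]<.1); p=P[q]
t=p[abs(p[:,2]-np.median(p[:,2]))<.006]; r=cv2.minAreaRect(t[:,:2].astype(np.float32)); print(r,np.percentile(p[:,2],[2,50,98]))
A=np.c_[t[:,:2]-t[:,:2].mean(0),np.ones(len(t))]; print('plane',np.linalg.lstsq(A,t[:,2],rcond=None)[0])
g=cv2.inRange(h,(55,100,20),(82,255,255))>0
p=P[g&(P[...,2]>.055)&(P[...,2]<.075)&(P[...,1]<-.3)&(P[...,0]<.7)]; print('box',cv2.minAreaRect(p[:,:2].astype(np.float32)))
show('h4'); o=manip.get_obs(); print(o['eef_pos'],o['ft_force'],o['qd'])
E
```

```text
((0.5382483601570129, -0.4006754159927368), (0.18196561932563782, 0.05375530198216438), 1.639671802520752) [0.0671 0.0754 0.0768]
plane [-0.0007  0.0018  0.0753]
box ((0.5387932658195496, -0.40143391489982605), (0.21245521306991577, 0.08005121350288391), 1.5684747695922852)
side black spare 244 [0.6511 0.2019 0.235 ] [0.6457 0.1737 0.2058] [0.6563 0.2056 0.2511]
side blue spare 240 [0.6111 0.1984 0.2404] [0.6058 0.1609 0.204 ] [0.618  0.202  0.2513]
top black spare 128 [0.6504 0.1788 0.2411] [0.6461 0.1576 0.2041] [0.6577 0.1982 0.253 ]
top blue spare 135 [0.6117 0.1687 0.2446] [0.6057 0.1539 0.204 ] [0.619  0.1929 0.2527]
[ 0.5142 -0.3998  0.2019] [-0.443  -1.0061  0.7094] [ 0.0018 -0.0015  0.005  -0.0038  0.0012  0.0003  0.0003]
```

The grater is seated flat, centred to within 1 mm, and the other two tools hang still. I'm handing the job in.

```bash
python3 -c "
from rig import manip
print(manip.hand_in())"
```

```text
the job is handed in; nothing more can be done
None
```

I handed the job in at about 26 s: the skimmer and turner hang on the spare hook and the grater lies flat on the green catch box, centred to about 1 mm, with everything let go; the hand-in gave no verdict, and I didn't re-measure the bowl.

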